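Open the dry shaker and bolt its platform

TASK

Take the loose metal lid off the dry shaker by its knob: its rear edge is tucked under a grey lip, so first slide it away from the lip until you feel it stop, then lift it out without forcing it. Set it down gently, knob up, flat on the middle of the bench pad without dropping it. Then slide the bolt inside the opened shaker fully home into its keeper, and leave the other things on the bench where they are.

Things in the scene. Friction and masses are not known exactly. Their poses are not given: they have to be found in the camera images.
- shaker: White box-shaped bench dry shaker, fixed to the bench, 240 (x) x 172 (y) mm, open on top. Origin: centre of its underside; z up, -x is its front, +x its rear. The lid lies on its flat deck, 105 mm up, with its rear edge under a grey lip. Coordinates in mm below are in this frame.
- rim: Grey rim of the lid's recess; origin on the deck at x 0, y 0, z 105. Fixed side kerbs: faces at y +-77.5. A frame clamped up to 13 mm fore or aft of that (not measured) has the front kerb (6 mm high, inner face x about -85) and the lip (100 mm wide, front edge x about 67, 8.5 to 14.5 mm above the deck). The lid is 5 to 33 mm under the lip; drawn to the front kerb it clears it by 2 mm.
- shaker_floor (a point): Centre of the floor of the opening below the lid, x -5, y 0, z 64 mm. The opening spans x -58..48, y -66..66 mm, 41 mm deep. The bolt lies on it parallel to y at x = -12 mm. A tube block stands at x 29..47, y -55..55, its tubes' tops 13 mm below the deck.
- lid: Loose flat aluminium lid, 150 (x) x 150 (y) x 6 mm thick, about 0.3 to 0.6 kg, with a black round knob in the middle. Origin: centre of its underside, z up through the knob. When in the shaker its axes are those of the shaker.
- lid_knob (a point): Centre of the knob's top, 46 mm above the lid's underside. The knob is an upright cylinder 28 mm in diameter from 16 to 46 mm above the lid's underside, on a 20 mm neck.
- pad: Grey absorbent bench pad, 260 (x) x 240 (y) x 4 mm, fixed flat on the bench. Origin: centre of its underside. The lid belongs on its middle.
- bolt (a joint): Slide of the bolt along the shaker's +y axis, in m: 0 fully drawn back, 0.035 fully home against its stop in the keeper. It starts between 0 and 0.008 and stays where it is left; sliding it takes about 3 N.
- bolt_handle (a point): Centre of the top of the bolt's upright round steel handle, 14 mm in diameter, 28 mm tall, top 7 mm below the deck (98 mm above the bench). It moves with the bolt along the shaker's y from y = -33 mm (joint 0) to y = +2 mm (joint 0.035). The rod is 9 mm thick; saddle and keeper (24 mm below the deck) stand at y 19..51 mm.
- rack: Bystander: red microtube rack, 70 x 170 x 40 mm, loose. Origin: centre of its underside.
- bottle: Bystander: amber bottle, 68 mm in diameter, 150 mm tall, loose. Origin: centre of its underside.
- tipbox: Bystander: pipette-tip box with a blue cover, 88 x 123 x 73 mm, loose. Origin: centre of its underside.
There are look-alikes about, which are no part of the job. What is meant by the lid is not red, and is the larger of those in its own colour.

How it is judged:
On the way, in this order (a step that is already met when the one before it is completed fails the run):
1. the lid is lifted clear of the shaker, more than 30 mm above its deck (z of lid in the frame of shaker above 0.135 m), for 0.1 s.
2. the lid stands flat on the middle of the pad while the fingers still hold it (set down, not dropped) (horizontal distance between lid and pad below 0.05 m and z of lid in the frame of pad below 0.01 m and angle between lid's own z axis and vertical below 0.06 rad and contact force between the fingers and lid above 0.5 N and contact force between lid and pad above 0.3 N), for 0.1 s.
3. the bolt is slid fully home, within 2 mm of its stop (value of joint bolt above 0.033 m), for 0.2 s.
At the end, for the whole second after the job is handed in: The lid lies at rest, released, knob up and flat (within 3.4 degrees) on the pad, its centre within 50 mm of the pad's centre; the bolt is within 2 mm of fully home (horizontal distance between lid and pad below 0.05 m and z of lid in the frame of pad below 0.01 m and angle between lid's own z axis and vertical below 0.06 rad and linear speed of lid below 0.02 m/s and value of joint bolt above 0.033 m); the robot touches nothing.
It fails at once if the lid is forced: pushed or wrenched against the front kerb or the lip with more than 25 N (contact force between lid and rim above 25 N).
It fails at once if the lid is slammed onto the pad with more than 60 N (contact force between lid and pad above 60 N).
It fails at once if the red rack is moved more than 25 mm (distance of rack from where it was at the start of the episode above 0.025 m).
It fails at once if the bottle is moved more than 25 mm (distance of bottle from where it was at the start of the episode above 0.025 m).
It fails at once if the tip box is moved more than 25 mm (distance of tipbox from where it was at the start of the episode above 0.025 m).
It also fails if it takes over 54 s, if anything falls off the work surface, if the arm or the gripper's body presses on something with over 40 N, if the wrist force passes 120 N, or if a joint passes its speed limit or range.

ROBOT

A 6-joint arm with a two-finger parallel gripper is mounted at the origin on the work surface. World frame = base frame: x ahead of the robot, y to its left, z up, the work surface at z = 0. Lengths are in m, angles in rad, forces in N, time in s.
With the tool pointing down it reaches from about 0.375 to 0.925 m from the base axis. Payload 5.7 kg.
Tool frame: the origin (TCP) lies midway between the tips of the shut fingers; the grasp point (between the pads) lies 19 mm behind it (bot.grip_depth is the distance from the TCP to the grasp point, in m); z points along the fingers, y is the line along which they close (so a half turn about z gives the same grasp; the last joint's range is limited). The gripper opens to 85 mm and grips with 20 to 120 N. Pads are 22 mm wide; open, the fingers measure 114 mm over their backs; the gripper's body (76 mm by 85 mm) begins 54 mm behind the grasp point. The pads swing forward as they close: fully open they stand 13 mm farther back than shut.
Start: joints at [0.993, 0.359, 1.51, -0, 1.272, -0.115], TCP at [0.268, 0.537, 0.231] pointing down, gripper open.
Joint ranges: [-2.97, 2.97], [-1.01, 2.36], [0.21, 2.38], [-0.96, 4.11], [0.2, 2.71], [-2.98, 2.98]. Speed limits (rad/s): [2.39, 2.39, 3.14, 3.14, 3.14, 3.14].

INTERFACE

Orientations are given as a unit quaternion [w, x, y, z].
In Python, from plant import bot gives the robot as it stands.
- The arm moves only by the shell command python3 -m inch 'ROWS'. ROWS is JSON, a list of rows, each an object with "claw": the finger opening in cm, from 0 to 8.54; "offset": the shift along the tool's x, y, z in cm, a list of three; "angular": the turn, a rotation vector about the tool's x, y, z in degrees, a list of three. A call has 1 to 10 rows; each row shifts and turns the commanded pose from where the row before left it, along the tool's axes as they then stand; what a row does not reach is not made up. A row lasts 1/10 s, in which the tool goes at most 50 mm and 8.59 degrees, less where a joint would pass 70% of its speed; a pose out of reach is approached as far as the arm can. A call with a gripper value outside its range is refused whole. The fingers move at their own pace and stop on an object; the grip force is fixed at half the most. Time passes only in rows, so rows that do not move let the fingers close. It gives the time, the measured TCP pose, the force, the opening and the grip force at its end, in the units of the state.
- bot.get_state(): the state, without advancing time (a new reading comes with each control period).
- bot.camera(name): name is "scene" or "side" or "wrist"; returns a dict with "color" (384x512x3 uint8, red, green, blue), "fx", "fy", "cx", "cy" (pixels), "extrinsics" (4x4, takes a point from camera to world coordinates). Camera axes: x right, y down, z forward; pixel columns grow to the right and rows downward; lengths in m; the calibration is good to about 2 mm. The wrist camera is an equidistant fisheye: a pixel r from the principal point sees the ray r / f radians off the axis. A picture is of the moment at which its call begins. There is no depth.
- bot.close_job(): hands the job in; it is judged then, once.
The state is a dict: "time": time; "q": joint angles; "qvel": joint speeds; "tau": joint torques, N m; "position": TCP position; "tool_rot": TCP orientation; "contact_force": force on the tool from outside, world axes, zero at the start; "moment": the same for the moment, N m; "gripper_width": finger opening in m; "finger_force": force on a finger pad.
Only numpy, scipy, OpenCV 4.12 (cv2) and the standard library are available. Lean on these libraries where they do the work, as an engineer would, in place of code of your own. Each camera call takes 0.05 s, during which the arm holds its last target. There are 200 camera calls.

## Working session

There is one attempt and no reset: what is moved stays moved. The work goes in short steps, Python scripts to look and compute and a shell command to move; the robot and the scene stay as the last step left them, time stands still between calls to the robot, and variables do not carry over. Pictures are saved under pics/ and viewed, at most 10 in all, crops included, and the job is handed in when it is done.

```bash
ls; mkdir -p pics; cat > h.py <<'E'
import numpy as np,cv2
from plant import bot
from scipy.spatial.transform import Rotation as R
def shot(n):
    c=bot.camera(n); return c
def save(c,f,crop=None,s=1):
    im=c["color"][:,:,::-1]
    if crop: im=im[crop[1]:crop[3],crop[0]:crop[2]]
    cv2.imwrite("pics/"+f,cv2.resize(im,None,fx=s,fy=s,interpolation=cv2.INTER_CUBIC))
def ray(c,u,v,fish=False):
    x,y=(u-c["cx"])/c["fx"],(v-c["cy"])/c["fy"]
    if fish:
        r=np.hypot(x,y); d=np.array([x/r*np.sin(r),y/r*np.sin(r),np.cos(r)]) if r>0 else np.array([0,0,1.])
    else: d=np.array([x,y,1.])
    E=np.array(c["extrinsics"]); return E[:3,3],E[:3,:3]@d
def plane(c,u,v,z,fish=False):
    o,d=ray(c,u,v,fish); return (o+d*(z-o[2])/d[2])
def proj(c,p):
    E=np.array(c["extrinsics"]); q=E[:3,:3].T@(np.asarray(p)-E[:3,3]); return c["cx"]+c["fx"]*q[0]/q[2],c["cy"]+c["fy"]*q[1]/q[2]
E
python3 - <<'E'
from h import *
import pickle
d={}
for n in("scene","side","wrist"):
    d[n]=shot(n);c=d[n];print(n,c["fx"],c["cx"],c["cy"],np.round(c["extrinsics"],3).tolist())
pickle.dump(d,open("v0.pkl","wb"))
im=np.vstack([np.hstack([d["scene"]["color"],d["side"]["color"]])])
cv2.imwrite("pics/a.png",cv2.resize(im[:,:,::-1],(800,300)))
save(d["scene"],"scene.png",s=1.5)
save(d["side"],"side.png",s=1.5)
print(bot.get_state())
E
```

```text
pics
scene 357.37424633925593 258.1470986218653 192.14234349656633 [[0.353, 0.624, -0.697, 1.19], [0.936, -0.235, 0.263, -0.309], [0.0, -0.745, -0.667, 0.66], [0.0, 0.0, 0.0, 1.0]]
side 448.30430776759056 252.25322224270312 203.37588755494897 [[-0.824, -0.415, 0.386, 0.234], [-0.567, 0.621, -0.541, 0.447], [-0.015, -0.665, -0.747, 0.842], [0.0, 0.0, 0.0, 1.0]]
wrist 297.3186396354542 255.81663614690552 184.3298497224941 [[0.446, 0.86, 0.249, 0.203], [0.895, -0.428, -0.126, 0.567], [-0.002, 0.279, -0.96, 0.374], [0.0, 0.0, 0.0, 1.0]]
{'time': 0.15, 'q': array([ 9.92916227e-01,  3.59391071e-01,  1.51115061e+00, -2.81886321e-05,
        1.27247539e+00, -1.15089251e-01]), 'qvel': array([ 0.00159041, -0.00132312, -0.00201227, -0.00172508,  0.00224692,
        0.00040217]), 'tau': array([ 3.02979961e-04, -5.28026533e+01, -2.78928781e+01, -4.36280516e-04,
        8.35927989e-03, -6.33803461e-05]), 'position': array([0.26760529, 0.53646216, 0.23062864]), 'tool_rot': array([-2.29193993e-04,  2.29331879e-01,  9.73348027e-01, -6.74460379e-04]), 'contact_force': array([-0.32262791, -0.27516941,  0.23920861]), 'moment': array([-0.01167905, -0.04249512, -0.06211909]), 'finger_force': 0.0, 'gripper_width': 0.085212996448712}
```

View pics/scene.png

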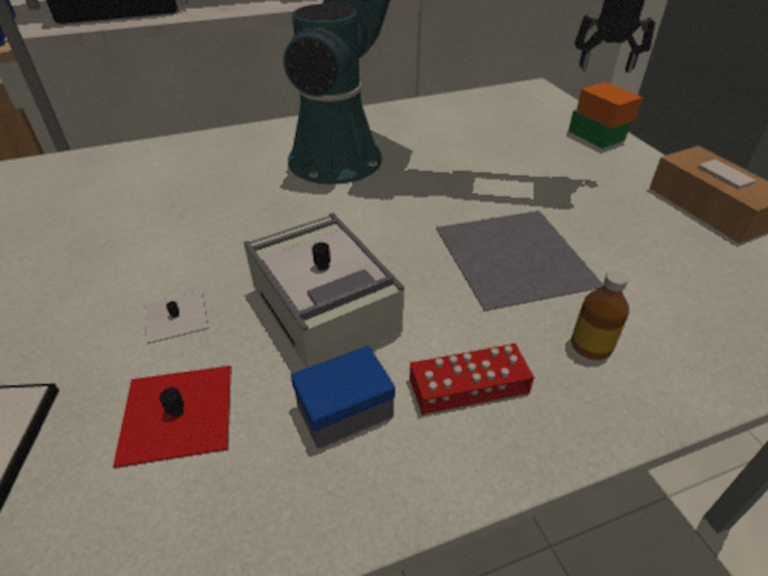

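View pics/side.png

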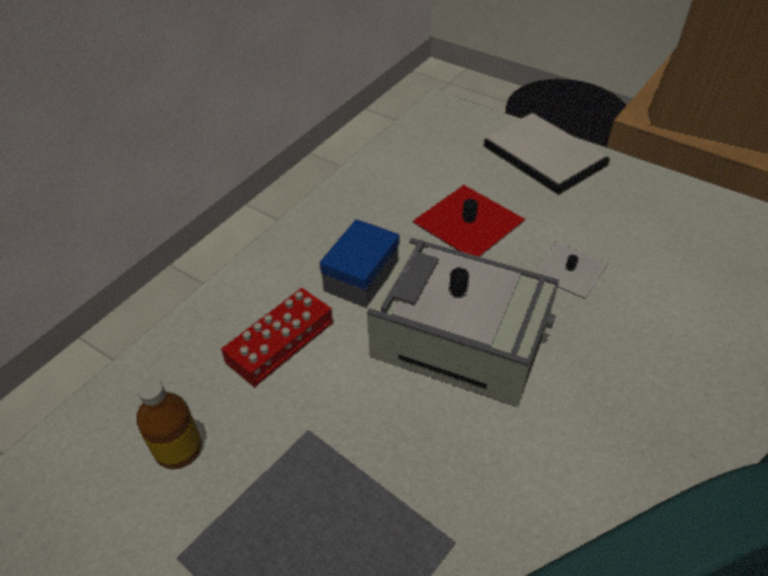

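The scene view shows the robot and three knobbed plates. The silver plate in the shaker has its knob at scene (214,170) and side (306,188). The small silver plate's knob is at scene (115,206), and the red plate's is at scene (115,268). The lid meant is the silver one in the shaker, since it isn't red and is the larger of the two silver ones. I'll confirm that in an enlarged crop.

```bash
python3 - <<'E'
from h import *
import pickle
d=pickle.load(open("v0.pkl","rb"))
a=d["scene"]["color"][138:248,155:275,::-1]; b=d["side"]["color"][150:275,240:380,::-1]
f=lambda i,w:cv2.resize(i,(w,int(i.shape[0]*w/i.shape[1])),interpolation=cv2.INTER_CUBIC)
a=f(a,400);b=f(b,400);h=max(len(a),len(b))
p=lambda i:cv2.copyMakeBorder(i,0,h-len(i),0,0,cv2.BORDER_CONSTANT)
m=cv2.convertScaleAbs(np.hstack([p(a),p(b)]),alpha=1.4)
cv2.imwrite("pics/crop.png",m);print(m.shape)
K={}
for n,box in(("scene",(195,155,235,185)),("side",(290,170,325,205))):
    c=d[n];x0,y0,x1,y1=box
    g=c["color"][y0:y1,x0:x1].max(2)
    nl,l,s,ce=cv2.connectedComponentsWithStats((g<50).astype(np.uint8))
    i=1+np.argmax(s[1:,4]);print(n,s[i],ce[i]+[x0,y0]);K[n]=ray(c,*(ce[i]+[x0,y0]))
def tri(r):
    A=0;B=0
    for o,v in r:
        v=v/np.linalg.norm(v);P=np.eye(3)-np.outer(v,v);A=A+P;B=B+P@o
    x=np.linalg.solve(A,B);return x
print("knob",tri(K.values()))
# pad
c=d["scene"];hsv=cv2.cvtColor(c["color"],cv2.COLOR_RGB2HSV)
x0,y0,x1,y1=285,135,400,208
g=c["color"][y0:y1,x0:x1].max(2);print("pad grey",c["color"][170,340],"bench",c["color"][130,330])
th,bw=cv2.threshold(g,0,255,cv2.THRESH_OTSU|cv2.THRESH_BINARY_INV)
cn=max(cv2.findContours(bw,0,2)[0],key=cv2.contourArea)
q=cv2.approxPolyDP(cn,0.04*cv2.arcLength(cn,True),True)[:,0]+[x0,y0]
P=np.array([plane(c,u,v,.004) for u,v in q]);print(q,P.round(3),P.mean(0))
for i in range(len(P)):
    e=P[(i+1)%len(P)]-P[i];print(np.linalg.norm(e),np.degrees(np.arctan2(e[1],e[0])))
E
```

```text
(366, 800, 3)
scene [ 13   7  12  18 169] [213.82248521 170.37869822]
side [ 10   9  12  19 189] [305.38624339 187.83068783]
knob [ 0.52922806 -0.17073585  0.13224082]
pad grey [81 78 77] bench [131 126 112]
[[291 151]
 [322 207]
 [390 193]
 [399 207]
 [358 140]] [[0.357 0.116 0.004]
 [0.618 0.087 0.004]
 [0.635 0.288 0.004]
 [0.689 0.276 0.004]
 [0.378 0.349 0.004]] [0.5354032 0.2230538 0.004    ]
0.26179457393890826 -6.48915659444937
0.20183813184412652 85.16561761067997
0.055789840796584333 -11.893929003183493
0.3189285938767851 166.89541283702565
0.2333012557687343 -95.18810984077113
```

View pics/crop.png

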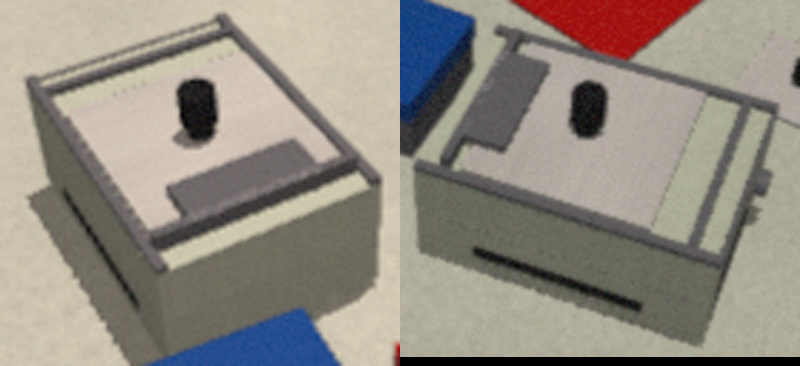

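The crop confirms it: the silver lid with the black knob sits inside the grey rim, with its rear edge under the lip on the side away from the robot. There is a free strip of deck before the front kerb. Next I'll work out the shaker's yaw and the travel.

```bash
python3 - <<'E'
from h import *
import pickle
d=pickle.load(open("v0.pkl","rb"))
s=400/140
def P(u,v,z): return plane(d["side"],240+(u-400)/s,150+v/s,z)
def Q(u,v,z): return plane(d["scene"],155+u*.3,138+v*.3,z)
def ang(a,b): e=b-a;return np.degrees(np.arctan2(e[1],e[0])).round(2),np.linalg.norm(e).round(4)
for nm,a,b in [("side near",P(420,165,.111),P(720,260,.111)),("side far",P(505,32,.111),P(775,108,.111)),
 ("scene far kerb",Q(222,17,.111),Q(380,180,.111)),("scene near kerb",Q(32,80,.111),Q(162,267,.111)),
 ("box base near side",P(420,252,0),P(702,345,0)),("lid front side",P(705,97,.111),P(655,222,.111)),
 ("kerb inner side",P(740,108,.111),P(692,246,.111)),("lip front",P(548,65,.1195),P(500,150,.1195)),("lip front scene",Q(297,140,.1195),Q(168,188,.1195))]:
    print(nm,a.round(4),b.round(4),((a+b)/2).round(4),*ang(a,b))
E
```

```text
side near [ 0.6137 -0.0657  0.111 ] [ 0.3859 -0.1106  0.111 ] [ 0.4998 -0.0882  0.111 ] -168.85 0.2322
side far [ 0.6391 -0.2256  0.111 ] [ 0.4162 -0.2691  0.111 ] [ 0.5276 -0.2473  0.111 ] -168.96 0.2271
scene far kerb [ 0.3926 -0.1145  0.111 ] [ 0.6236 -0.0686  0.111 ] [ 0.5081 -0.0916  0.111 ] 11.25 0.2355
scene near kerb [ 0.4234 -0.2743  0.111 ] [ 0.6518 -0.2303  0.111 ] [ 0.5376 -0.2523  0.111 ] 10.9 0.2326
box base near side [ 0.6169 -0.0658 -0.    ] [ 0.3842 -0.1135  0.    ] [ 0.5006 -0.0896  0.    ] -168.42 0.2376
lid front side [ 0.4671 -0.2496  0.111 ] [ 0.4402 -0.1156  0.111 ] [ 0.4536 -0.1826  0.111 ] 101.33 0.1367
kerb inner side [ 0.4389 -0.2539  0.111 ] [ 0.408  -0.1108  0.111 ] [ 0.4234 -0.1824  0.111 ] 102.2 0.1464
lip front [ 0.5849 -0.2042  0.1195] [ 0.5676 -0.1057  0.1195] [ 0.5762 -0.1549  0.1195] 99.95 0.1
lip front scene [ 0.5721 -0.1114  0.1195] [ 0.5892 -0.2095  0.1195] [ 0.5807 -0.1604  0.1195] -80.14 0.0996
```

```bash
cat >> h.py <<'E'
def todo(p,yaw):
    "offset (cm, in present tool axes) and turn (deg, tool) to TCP p with tool down, tool y at yaw deg"
    s=bot.get_state(); q=np.array(s["tool_rot"]);T=R.from_quat(q[[1,2,3,0]])
    y=np.radians(yaw);Y=np.array([np.cos(y),np.sin(y),0]);Z=np.array([0,0,-1.]);G=R.from_matrix(np.c_[np.cross(Y,Z),Y,Z])
    dw=np.asarray(p)-s["position"]
    print("t",round(s["time"],2),"pos",s["position"].round(4),"F",s["contact_force"].round(1),"w",round(s["gripper_width"],4),"ff",round(s["finger_force"],1))
    print("now-axes",(100*T.inv().apply(dw)).round(2),"goal-axes",(100*G.inv().apply(dw)).round(2),"turn",np.degrees((T.inv()*G).as_rotvec()).round(2))
E
python3 -c "
from h import *
todo([.529,-.171,.2],11.1)"
```

```text
t 0.15 pos [0.2676 0.5365 0.2306] F [-0.3 -0.3  0.2] w 0.0852 ff 0.0
now-axes [-54.97 -51.63   3.13] goal-axes [-74.46  12.03   3.06] turn [-8.000e-02  3.000e-02  5.238e+01]
```

```bash
python3 -m inch '[{"claw":8.5,"offset":[0,0,0],"angular":[0,0,7.5]},{"claw":8.5,"offset":[0,0,0],"angular":[0,0,7.5]},{"claw":8.5,"offset":[0,0,0],"angular":[0,0,7.5]},{"claw":8.5,"offset":[0,0,0],"angular":[0,0,7.5]},{"claw":8.5,"offset":[0,0,0],"angular":[0,0,7.5]},{"claw":8.5,"offset":[0,0,0],"angular":[0,0,7.5]},{"claw":8.5,"offset":[0,0,0],"angular":[0,0,7.4]}]'
python3 -m inch '[{"claw":8.5,"offset":[-4.6,0.75,0],"angular":[0,0,0]},{"claw":8.5,"offset":[-4.6,0.75,0],"angular":[0,0,0]},{"claw":8.5,"offset":[-4.6,0.75,0],"angular":[0,0,0]},{"claw":8.5,"offset":[-4.6,0.75,0],"angular":[0,0,0]},{"claw":8.5,"offset":[-4.6,0.75,0],"angular":[0,0,0]},{"claw":8.5,"offset":[-4.6,0.75,0],"angular":[0,0,0]},{"claw":8.5,"offset":[-4.6,0.75,0],"angular":[0,0,0]},{"claw":8.5,"offset":[-4.6,0.75,0],"angular":[0,0,0]}]'
python3 -m inch '[{"claw":8.5,"offset":[-4.6,0.75,0],"angular":[0,0,0]},{"claw":8.5,"offset":[-4.6,0.75,0],"angular":[0,0,0]},{"claw":8.5,"offset":[-4.6,0.75,0],"angular":[0,0,0]},{"claw":8.5,"offset":[-4.6,0.75,0],"angular":[0,0,0]},{"claw":8.5,"offset":[-4.6,0.75,0],"angular":[0,0,0]},{"claw":8.5,"offset":[-4.6,0.75,0],"angular":[0,0,0]},{"claw":8.5,"offset":[-2,0.75,0],"angular":[0,0,0]},{"claw":8.5,"offset":[0,0,0],"angular":[0,0,0]}]'
python3 - <<'E'
from h import *
todo([.529,-.171,.121],11.1)
c=shot("wrist");save(c,"w1.png",s=1.5)
import pickle;pickle.dump(c,open("w1.pkl","wb"))
E
```

```text
time: 0.85
position: [0.2677, 0.5366, 0.2309]
tool_rot: [0.0, 0.638, 0.77, -0.0]
contact_force: [0.0, 0.4, 0.1]
gripper_width: 0.0852
finger_force: 0.0
time: 1.65
position: [0.3976, 0.1855, 0.2313]
tool_rot: [0.0, 0.635, 0.772, 0.0]
contact_force: [0.6, 0.5, 0.1]
gripper_width: 0.0852
finger_force: 0.0
time: 2.45
position: [0.5074, -0.0956, 0.2312]
tool_rot: [0.001, 0.637, 0.771, -0.0]
contact_force: [-0.2, -0.0, 0.9]
gripper_width: 0.0851
finger_force: 0.0
t 2.45 pos [ 0.5074 -0.0956  0.2312] F [-0.2 -0.   0.9] w 0.0851 ff 0.0
now-axes [-7.8   0.68 11.02] goal-axes [-7.81  0.66 11.02] turn [ 0.04  0.05 -0.2 ]
```

View pics/w1.png

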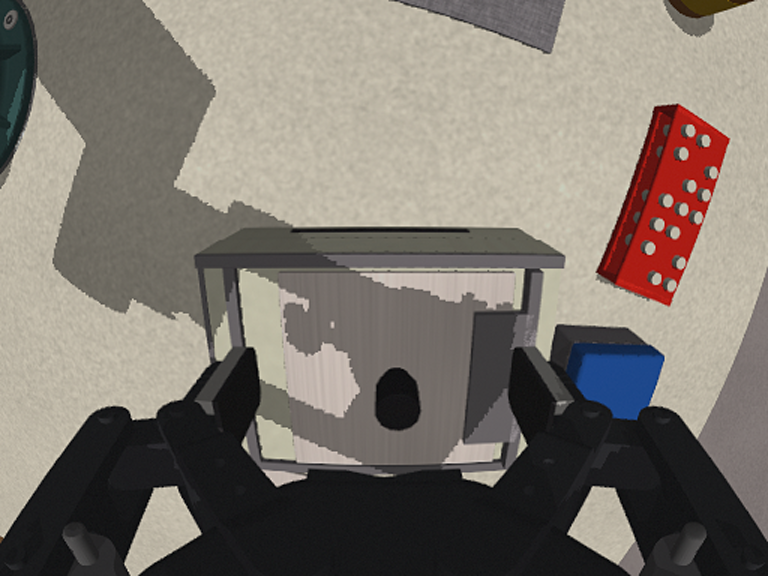

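The wrist view shows the shaker square to the gripper, with the knob top at about (398,408) in the enlarged picture. The lip is to the right at x≈475 and the free gap before the front kerb is to the left.

```bash
python3 - <<'E'
from h import *
import pickle
c=pickle.load(open("w1.pkl","rb"))
S=lambda u,v,z:plane(c,u/1.5,v/1.5,z,True).round(4)
print("knob",S(398,408,.151))
print("lid front",S(280,272,.111),S(297,462,.111),"kerb inner",S(243,270,.111),S(262,462,.111),"lip",S(473,312,.1195),S(464,443,.1195))
a,b=S(197,255,.111),S(565,255,.111);print("kerb left corners",a,b,np.degrees(np.arctan2(*(b-a)[1::-1])))
E
```

```text
knob [ 0.5292 -0.1685  0.151 ]
lid front [ 0.4438 -0.1117  0.111 ] [ 0.4709 -0.2592  0.111 ] kerb inner [ 0.4196 -0.1149  0.111 ] [ 0.4437 -0.2667  0.111 ] lip [ 0.566  -0.1119  0.1195] [ 0.5871 -0.2106  0.1195]
kerb left corners [ 0.3871 -0.1109  0.111 ] [ 0.6194 -0.0662  0.111 ] 10.891930555288148
```

```bash
python3 -m inch '[{"claw":6,"offset":[-4,0.35,0],"angular":[0,0,0]},{"claw":6,"offset":[-3.7,0.32,0],"angular":[0,0,0]},{"claw":6,"offset":[0,0,2],"angular":[0,0,0]},{"claw":6,"offset":[0,0,3],"angular":[0,0,0]},{"claw":6,"offset":[0,0,3],"angular":[0,0,0]},{"claw":6,"offset":[0,0,1],"angular":[0,0,0]},{"claw":6,"offset":[0,0,0],"angular":[0,0,0]}]'
python3 -c "
from h import *
todo([.529,-.170,.121],11.1)"
```

```text
time: 3.2
position: [0.5257, -0.1653, 0.14]
tool_rot: [-0.002, 0.635, 0.773, -0.0]
contact_force: [0.6, -0.1, -0.5]
gripper_width: 0.06
finger_force: 0.0
t 3.2 pos [ 0.5257 -0.1653  0.14  ] F [ 0.6 -0.1 -0.5] w 0.06 ff 0.0
now-axes [-0.53  0.24  1.9 ] goal-axes [-0.52  0.23  1.9 ] turn [-0.19 -0.15  0.06]
```

```bash
python3 -m inch '[{"claw":6,"offset":[-0.5,0.2,0.9],"angular":[0,0,0]},{"claw":6,"offset":[0,0,1],"angular":[0,0,0]},{"claw":6,"offset":[0,0,0],"angular":[0,0,0]},{"claw":6,"offset":[0,0,0],"angular":[0,0,0]}]'
python3 -c "
from h import *
todo([.529,-.170,.121],11.1)"
```

```text
time: 3.6
position: [0.5302, -0.1719, 0.1225]
tool_rot: [-0.0, 0.636, 0.772, -0.0]
contact_force: [0.4, -0.4, -0.4]
gripper_width: 0.0599
finger_force: 0.0
t 3.6 pos [ 0.5302 -0.1719  0.1225] F [ 0.4 -0.4 -0.4] w 0.0599 ff 0.0
now-axes [ 0.21 -0.08  0.15] goal-axes [ 0.21 -0.08  0.15] turn [-0.   -0.   -0.03]
```

```bash
python3 -m inch '[{"claw":4,"offset":[0.15,-0.05,0],"angular":[0,0,0]},{"claw":3.2,"offset":[0,0,0],"angular":[0,0,0]},{"claw":2,"offset":[0,0,0],"angular":[0,0,0]},{"claw":2,"offset":[0,0,0],"angular":[0,0,0]},{"claw":2,"offset":[0,0,0],"angular":[0,0,0]},{"claw":2,"offset":[0,0,0],"angular":[0,0,0]}]'
```

```text
time: 4.2
position: [0.5297, -0.1706, 0.123]
tool_rot: [0.0, 0.636, 0.772, 0.0]
contact_force: [-1.2, 1.1, 6.0]
gripper_width: 0.0263
finger_force: 58.9
```

```bash
python3 -m inch '[{"claw":2,"offset":[0,0,-0.04],"angular":[0,0,0]},{"claw":2,"offset":[0,-0.2,0],"angular":[0,0,0]},{"claw":2,"offset":[0,-0.3,0],"angular":[0,0,0]},{"claw":2,"offset":[0,-0.2,0],"angular":[0,0,0]},{"claw":2,"offset":[0,0,0],"angular":[0,0,0]}]'
python3 -m inch '[{"claw":2,"offset":[0,-0.2,0],"angular":[0,0,0]},{"claw":2,"offset":[0,-0.3,0],"angular":[0,0,0]},{"claw":2,"offset":[0,-0.2,0],"angular":[0,0,0]},{"claw":2,"offset":[0,-0.1,0],"angular":[0,0,0]},{"claw":2,"offset":[0,0,0],"angular":[0,0,0]}]'
```

```text
time: 4.7
position: [0.5229, -0.1723, 0.123]
tool_rot: [0.001, 0.636, 0.772, 0.0]
contact_force: [3.8, 1.9, 2.2]
gripper_width: 0.0264
finger_force: 59.2
time: 5.2
position: [0.5149, -0.1736, 0.123]
tool_rot: [0.0, 0.636, 0.772, 0.0]
contact_force: [4.1, 0.5, 4.1]
gripper_width: 0.0265
finger_force: 59.5
```

```bash
python3 -m inch '[{"claw":2,"offset":[0,-0.2,-0.02],"angular":[0,0,0]},{"claw":2,"offset":[0,-0.2,0],"angular":[0,0,0]},{"claw":2,"offset":[0,-0.1,0],"angular":[0,0,0]},{"claw":2,"offset":[0,0,0],"angular":[0,0,0]}]'
python3 -m inch '[{"claw":2,"offset":[0,-0.1,0],"angular":[0,0,0]},{"claw":2,"offset":[0,-0.1,0],"angular":[0,0,0]},{"claw":2,"offset":[0,0,0],"angular":[0,0,0]}]'
python3 -m inch '[{"claw":2,"offset":[0,-0.1,0],"angular":[0,0,0]},{"claw":2,"offset":[0,-0.05,0],"angular":[0,0,0]},{"claw":2,"offset":[0,0,0],"angular":[0,0,0]}]'
```

```text
time: 5.6
position: [0.5097, -0.1745, 0.123]
tool_rot: [0.0, 0.636, 0.772, -0.0]
contact_force: [4.2, 0.7, 5.5]
gripper_width: 0.0263
finger_force: 59.4
time: 5.9
position: [0.5078, -0.1748, 0.123]
tool_rot: [0.0, 0.636, 0.772, -0.0]
contact_force: [3.5, 1.6, 4.0]
gripper_width: 0.0263
finger_force: 59.4
time: 6.2
position: [0.5064, -0.1751, 0.123]
tool_rot: [0.0, 0.636, 0.772, -0.0]
contact_force: [5.3, 0.9, 4.3]
gripper_width: 0.0264
finger_force: 59.5
```

```bash
python3 -m inch '[{"claw":2,"offset":[0,-0.1,0],"angular":[0,0,0]},{"claw":2,"offset":[0,0,0],"angular":[0,0,0]}]'
python3 -m inch '[{"claw":2,"offset":[0,-0.05,0],"angular":[0,0,0]},{"claw":2,"offset":[0,0,0],"angular":[0,0,0]}]'
python3 -m inch '[{"claw":2,"offset":[0,-0.05,0],"angular":[0,0,0]},{"claw":2,"offset":[0,0,0],"angular":[0,0,0]}]'
```

```text
time: 6.4
position: [0.5055, -0.1753, 0.123]
tool_rot: [0.0, 0.636, 0.772, -0.0]
contact_force: [4.4, 0.6, 5.6]
gripper_width: 0.0267
finger_force: 59.5
time: 6.6
position: [0.5051, -0.1754, 0.123]
tool_rot: [0.0, 0.636, 0.772, 0.0]
contact_force: [4.7, -0.1, 4.1]
gripper_width: 0.0262
finger_force: 59.5
time: 6.8
position: [0.5045, -0.1755, 0.123]
tool_rot: [0.0, 0.636, 0.772, 0.0]
contact_force: [4.7, 1.6, 4.2]
gripper_width: 0.0263
finger_force: 59.5
```

```bash
python3 -m inch '[{"claw":2,"offset":[0,-0.06,0],"angular":[0,0,0]},{"claw":2,"offset":[0,0,0],"angular":[0,0,0]}]' | sed -n '2p;4p'
python3 -m inch '[{"claw":2,"offset":[0,-0.05,0],"angular":[0,0,0]},{"claw":2,"offset":[0,0,0],"angular":[0,0,0]}]'| sed -n '2p;4p'
python3 -m inch '[{"claw":2,"offset":[0,-0.05,0],"angular":[0,0,0]},{"claw":2,"offset":[0,0,0],"angular":[0,0,0]}]'| sed -n '2p;4p'
```

```text
position: [0.504, -0.1756, 0.123]
contact_force: [4.0, 0.6, 2.9]
position: [0.5035, -0.1757, 0.123]
contact_force: [5.3, 0.6, 4.7]
position: [0.503, -0.1758, 0.123]
contact_force: [4.8, 0.7, 4.0]
```

```bash
python3 - <<'E'
from h import *
c=shot("wrist");save(c,"w2.png",s=1.5)
d=shot("side");cv2.imwrite("pics/w2.png",np.hstack([cv2.resize(c["color"][:,:,::-1][100:384,80:420],(400,334)),cv2.resize(d["color"][:,:,::-1][140:275,230:390],(400,338),interpolation=2)[:334]]))
import pickle;pickle.dump(c,open("w2.pkl","wb"))
E
```

```text
(no output)
```

View pics/w2.png

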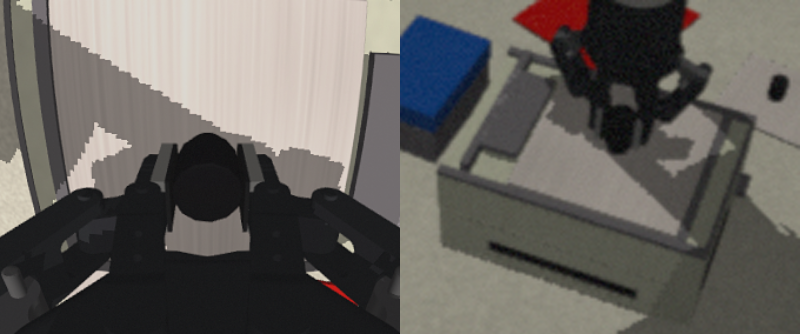

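The lid moved with the gripper. Its front edge is almost at the front kerb (left, column ≈48), and its rear edge is about level with the lip (column ≈365). I'll carry on in small steps until it stops.

```bash
python3 -m inch '[{"claw":2,"offset":[0,-0.05,0],"angular":[0,0,0]},{"claw":2,"offset":[0,0,0],"angular":[0,0,0]}]' | sed -n '2p;4p'
python3 -m inch '[{"claw":2,"offset":[0,-0.05,0],"angular":[0,0,0]},{"claw":2,"offset":[0,0,0],"angular":[0,0,0]}]'| sed -n '2p;4p'
python3 -m inch '[{"claw":2,"offset":[0,-0.05,0],"angular":[0,0,0]},{"claw":2,"offset":[0,0,0],"angular":[0,0,0]}]'| sed -n '2p;4p'
```

```text
position: [0.5025, -0.1759, 0.123]
contact_force: [4.3, 0.2, 4.1]
position: [0.5022, -0.176, 0.123]
contact_force: [5.1, 1.7, 3.3]
position: [0.5022, -0.176, 0.123]
contact_force: [7.1, 1.4, 3.1]
```

Contact felt: the position held while the force rose to 7 N. I'll ease off slightly and lift slowly.

```bash
python3 -m inch '[{"claw":2,"offset":[0,0.07,0],"angular":[0,0,0]},{"claw":2,"offset":[0,0,-0.1],"angular":[0,0,0]},{"claw":2,"offset":[0,0,-0.1],"angular":[0,0,0]},{"claw":2,"offset":[0,0,-0.1],"angular":[0,0,0]},{"claw":2,"offset":[0,0,0],"angular":[0,0,0]}]'
python3 -m inch '[{"claw":2,"offset":[0,0,-0.2],"angular":[0,0,0]},{"claw":2,"offset":[0,0,-0.2],"angular":[0,0,0]},{"claw":2,"offset":[0,0,-0.2],"angular":[0,0,0]},{"claw":2,"offset":[0,0,0],"angular":[0,0,0]}]'
```

```text
time: 8.6
position: [0.502, -0.1755, 0.1247]
tool_rot: [-0.0, 0.636, 0.772, 0.0]
contact_force: [8.0, 0.7, -7.4]
gripper_width: 0.0266
finger_force: 59.7
time: 9.0
position: [0.4989, -0.1749, 0.1303]
tool_rot: [-0.003, 0.635, 0.772, -0.001]
contact_force: [-0.4, -0.7, -4.4]
gripper_width: 0.0266
finger_force: 60.2
```

```bash
python3 -m inch '[{"claw":2,"offset":[0,0,-0.3],"angular":[0,0,0]},{"claw":2,"offset":[0,0,-0.5],"angular":[0,0,0]},{"claw":2,"offset":[0,0,-1],"angular":[0,0,0]},{"claw":2,"offset":[0,0,-2],"angular":[0,0,0]},{"claw":2,"offset":[0,0,-2.5],"angular":[0,0,0]},{"claw":2,"offset":[0,0,-2],"angular":[0,0,0]},{"claw":2,"offset":[0,0,-1],"angular":[0,0,0]},{"claw":2,"offset":[0,0,0],"angular":[0,0,0]}]'
python3 - <<'E'
from h import *
todo([.498,.218,.215],11.1)
d=shot("side");save(d,"s3.png",(150,60,420,290),2.8)
E
```

```text
time: 9.8
position: [0.5029, -0.1764, 0.2268]
tool_rot: [0.002, 0.635, 0.772, 0.0]
contact_force: [0.6, 0.4, -4.4]
gripper_width: 0.0264
finger_force: 60.4
t 9.8 pos [ 0.5029 -0.1764  0.2268] F [ 0.6  0.4 -4.4] w 0.0264 ff 60.4
now-axes [38.8   7.1   1.11] goal-axes [38.8   7.11  1.18] turn [ 0.15  0.13 -0.01]
```

View pics/s3.png

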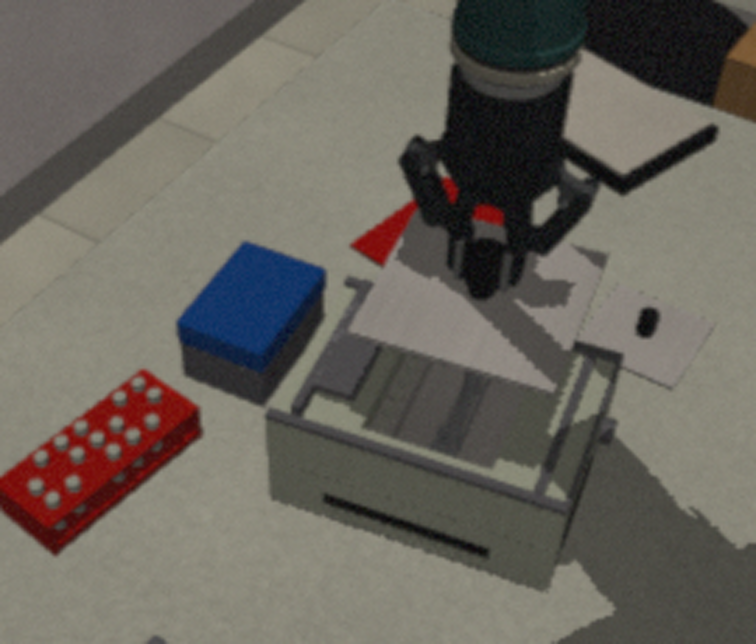

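The side view shows the lid level in the fingers and clear of the shaker, which is open below it. Next I'll carry it to the pad.

```bash
python3 -m inch '[{"claw":2,"offset":[1.5,0.3,0],"angular":[0,0,0]},{"claw":2,"offset":[3.2,0.6,0],"angular":[0,0,0]},{"claw":2,"offset":[4.5,0.8,0],"angular":[0,0,0]},{"claw":2,"offset":[4.8,0.9,0],"angular":[0,0,0]},{"claw":2,"offset":[4.8,0.9,0],"angular":[0,0,0]},{"claw":2,"offset":[4.8,0.9,0],"angular":[0,0,0]},{"claw":2,"offset":[4.8,0.9,0],"angular":[0,0,0]},{"claw":2,"offset":[4.5,0.8,0],"angular":[0,0,0]},{"claw":2,"offset":[3.2,0.6,0],"angular":[0,0,0]},{"claw":2,"offset":[1.5,0.3,0],"angular":[0,0,0]}]'
python3 -m inch '[{"claw":2,"offset":[0.8,0.1,0],"angular":[0,0,0]},{"claw":2,"offset":[0,0,1],"angular":[0,0,0]},{"claw":2,"offset":[0,0,0],"angular":[0,0,0]},{"claw":2,"offset":[0,0,0],"angular":[0,0,0]}]'
python3 -c "
from h import *
todo([.498,.218,.03],11.1)"
```

```text
time: 10.85
position: [0.4965, 0.2099, 0.2235]
tool_rot: [-0.001, 0.634, 0.773, -0.001]
contact_force: [-1.2, -0.9, -4.0]
gripper_width: 0.0264
finger_force: 60.2
time: 11.25
position: [0.4974, 0.213, 0.214]
tool_rot: [-0.0, 0.636, 0.772, -0.001]
contact_force: [0.8, 0.1, -5.6]
gripper_width: 0.0268
finger_force: 60.3
t 11.25 pos [0.4974 0.213  0.214 ] F [ 0.8  0.1 -5.6] w 0.0268 ff 60.3
now-axes [ 0.49  0.2  18.4 ] goal-axes [ 0.48  0.16 18.4 ] turn [-0.12  0.04 -0.11]
```

```bash
python3 -m inch '[{"claw":2,"offset":[0.3,0.1,1.5],"angular":[0,0,0]},{"claw":2,"offset":[0.2,0.1,3],"angular":[0,0,0]},{"claw":2,"offset":[0,0,3.5],"angular":[0,0,0]},{"claw":2,"offset":[0,0,3.5],"angular":[0,0,0]},{"claw":2,"offset":[0,0,3],"angular":[0,0,0]},{"claw":2,"offset":[0,0,2],"angular":[0,0,0]},{"claw":2,"offset":[0,0,1],"angular":[0,0,0]},{"claw":2,"offset":[0,0,0.4],"angular":[0,0,0]},{"claw":2,"offset":[0,0,0],"angular":[0,0,0]}]'
python3 -m inch '[{"claw":2,"offset":[0,0,0.2],"angular":[0,0,0]},{"claw":2,"offset":[0,0,0.2],"angular":[0,0,0]},{"claw":2,"offset":[0,0,0],"angular":[0,0,0]}]'
```

```text
time: 12.15
position: [0.4995, 0.2195, 0.0362]
tool_rot: [0.0, 0.636, 0.772, 0.0]
contact_force: [0.5, -0.4, -6.0]
gripper_width: 0.0262
finger_force: 60.4
time: 12.45
position: [0.4992, 0.22, 0.0324]
tool_rot: [0.0, 0.635, 0.772, 0.0]
contact_force: [-0.2, -0.4, -5.4]
gripper_width: 0.0257
finger_force: 60.4
```

```bash
python3 -m inch '[{"claw":2,"offset":[0,0,0.3],"angular":[0,0,0]},{"claw":2,"offset":[0,0,0.3],"angular":[0,0,0]},{"claw":2,"offset":[0,0,0.1],"angular":[0,0,0]},{"claw":2,"offset":[0,0,0],"angular":[0,0,0]}]' | sed -n '2p;4p'
python3 -m inch '[{"claw":2,"offset":[0,0,0.1],"angular":[0,0,0]},{"claw":2,"offset":[0,0,0.1],"angular":[0,0,0]},{"claw":2,"offset":[0,0,0],"angular":[0,0,0]}]'| sed -n '2p;4p'
python3 -m inch '[{"claw":2,"offset":[0,0,0.05],"angular":[0,0,0]},{"claw":2,"offset":[0,0,0.05],"angular":[0,0,0]},{"claw":2,"offset":[0,0,0],"angular":[0,0,0]}]'| sed -n '2p;4p'
```

```text
position: [0.4986, 0.2198, 0.0246]
contact_force: [-0.6, -0.1, -5.3]
position: [0.4988, 0.2198, 0.0228]
contact_force: [-0.7, -0.4, -4.7]
position: [0.4989, 0.2199, 0.022]
contact_force: [-0.7, -0.4, -2.2]
```

```bash
python3 -m inch '[{"claw":2,"offset":[0,0,0.05],"angular":[0,0,0]},{"claw":2,"offset":[0,0,0.05],"angular":[0,0,0]},{"claw":2,"offset":[0,0,0],"angular":[0,0,0]},{"claw":2,"offset":[0,0,0],"angular":[0,0,0]}]'| sed -n '2p;4p'
```

```text
position: [0.4989, 0.2198, 0.022]
contact_force: [-3.2, -1.1, 9.8]
```

The lid is standing on the pad and the fingers still hold it. Now I'll release and lift away.

```bash
python3 -m inch '[{"claw":2,"offset":[0,0,-0.05],"angular":[0,0,0]},{"claw":2,"offset":[0,0,0],"angular":[0,0,0]},{"claw":6,"offset":[0,0,0],"angular":[0,0,0]},{"claw":6,"offset":[0,0,0],"angular":[0,0,0]},{"claw":6,"offset":[0,0,0],"angular":[0,0,0]},{"claw":6,"offset":[0,0,0],"angular":[0,0,0]}]'
python3 -m inch '[{"claw":6,"offset":[0,0,-2],"angular":[0,0,0]},{"claw":6,"offset":[0,0,-4],"angular":[0,0,0]},{"claw":6,"offset":[0,0,-4],"angular":[0,0,0]},{"claw":6,"offset":[0,0,-4],"angular":[0,0,0]},{"claw":4.4,"offset":[0,0,-4],"angular":[0,0,0]},{"claw":4.4,"offset":[0,0,-2],"angular":[0,0,0]},{"claw":4.4,"offset":[0,0,0],"angular":[0,0,0]}]'
python3 - <<'E'
from h import *
import pickle
todo([.51,-.1,.23],11.1)
c=shot("scene");save(c,"s4.png",(150,125,410,245),3);pickle.dump(c,open("s4.pkl","wb"))
d=shot("side");pickle.dump(d,open("d4.pkl","wb"))
a=c["color"][130:245,155:400,::-1];b=d["color"][150:280,240:390,::-1]
a=cv2.resize(a,(600,282),interpolation=2);b=cv2.resize(b,(360,312),interpolation=2)
im=np.zeros((600,600,3),np.uint8);im[:282]=a;im[282:594,:360]=b;cv2.imwrite("pics/s4.png",im)
E
```

```text
time: 14.45
position: [0.4991, 0.2199, 0.0213]
tool_rot: [0.0, 0.636, 0.772, 0.0]
contact_force: [0.5, -0.5, 1.2]
gripper_width: 0.0599
finger_force: 0.0
time: 15.15
position: [0.5012, 0.2206, 0.225]
tool_rot: [0.002, 0.635, 0.772, 0.003]
contact_force: [0.8, 0.2, -0.6]
gripper_width: 0.0441
finger_force: 0.0
t 15.15 pos [0.5012 0.2206 0.225 ] F [ 0.8  0.2 -0.6] w 0.0441 ff 0.0
now-axes [-31.63  -5.3   -0.56] goal-axes [-31.63  -5.31  -0.5 ] turn [ 0.41 -0.03 -0.01]
```

View pics/s4.png

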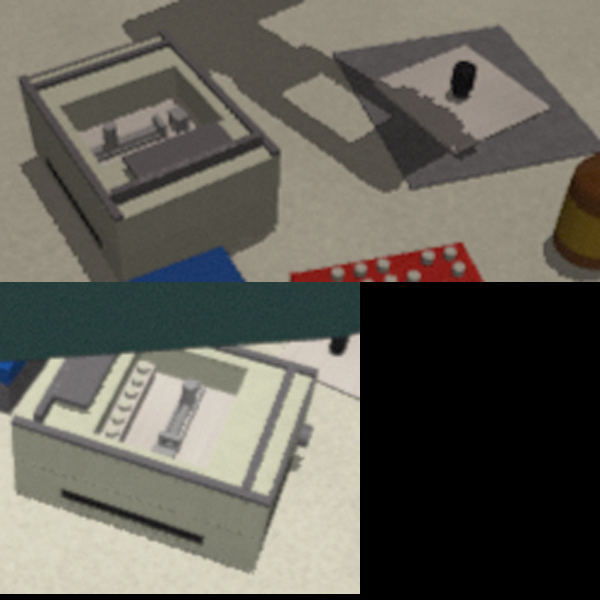

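The lid lies flat, knob up, on the middle of the pad. The bolt handle's top is at scene crop (109,127) and side crop (190,382), near the −y end of the opening.

```bash
python3 - <<'E'
from h import *
import pickle
c=pickle.load(open("s4.pkl","rb"));d=pickle.load(open("d4.pkl","rb"))
a=plane(c,155+109/2.449,130+127/2.452,.098);b=plane(d,240+190/2.4,150+100/2.4,.098)
print(a,b)
y=np.radians(11.1);X=np.array([np.cos(y),np.sin(y)]);Y=np.array([-X[1],X[0]])
o=np.array([.518,-.170])
for p in(a,b): print((p[:2]-o)@X,(p[:2]-o)@Y)
t=(a+b)/2; todo([t[0],t[1],.20],11.1)
E
```

```text
[ 0.51562945 -0.20747806  0.098     ] [ 0.51208409 -0.20550321  0.098     ]
-0.009541558592079342 -0.03632056523630019
-0.012640387887908021 -0.03370010091437121
t 15.25 pos [0.4988 0.2198 0.2213] F [0.8 0.5 0.5] w 0.0439 ff 0.0
now-axes [-42.13  -6.72   2.13] goal-axes [-42.12  -6.73   2.13] turn [ 0.02  0.   -0.02]
```

```bash
python3 -m inch '[{"claw":4.4,"offset":[-2.5,-0.4,0],"angular":[0,0,0]},{"claw":4.4,"offset":[-4.5,-0.7,0],"angular":[0,0,0]},{"claw":4.4,"offset":[-4.7,-0.8,0],"angular":[0,0,0]},{"claw":4.4,"offset":[-4.7,-0.8,0],"angular":[0,0,0]},{"claw":4.4,"offset":[-4.7,-0.8,0],"angular":[0,0,0]},{"claw":4.4,"offset":[-4.7,-0.8,0],"angular":[0,0,0]},{"claw":4.4,"offset":[-4.7,-0.8,0],"angular":[0,0,0]},{"claw":4.4,"offset":[-4.7,-0.8,0],"angular":[0,0,0]},{"claw":4.4,"offset":[-4.5,-0.6,0],"angular":[0,0,0]},{"claw":4.4,"offset":[-2.4,-0.2,0],"angular":[0,0,0]}]'
python3 -m inch '[{"claw":4.4,"offset":[0,0,0],"angular":[0,0,0]},{"claw":4.4,"offset":[0,0,0],"angular":[0,0,0]}]'
python3 - <<'E'
from h import *
import pickle
todo([.5139,-.2065,.078],11.1)
c=shot("wrist");pickle.dump(c,open("w5.pkl","wb"));save(c,"w5.png",(130,130,390,320),3)
E
```

```text
time: 16.25
position: [0.513, -0.2094, 0.2193]
tool_rot: [-0.001, 0.636, 0.771, -0.001]
contact_force: [-0.0, 0.7, -0.6]
gripper_width: 0.0439
finger_force: 0.0
time: 16.45
position: [0.5129, -0.2057, 0.2195]
tool_rot: [-0.002, 0.636, 0.772, -0.0]
contact_force: [-0.2, 0.6, 0.6]
gripper_width: 0.0439
finger_force: 0.0
t 16.45 pos [ 0.5129 -0.2057  0.2195] F [-0.2  0.6  0.6] w 0.0439 ff 0.0
now-axes [-0.14  0.12 14.15] goal-axes [-0.1   0.08 14.15] turn [-0.16 -0.16 -0.1 ]
```

View pics/w5.png

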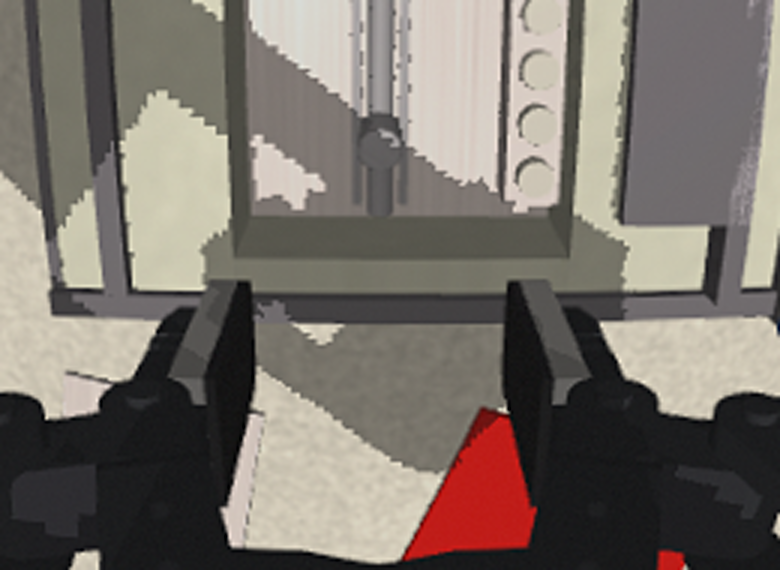

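The wrist view shows the handle top at crop (380,150), centred between the fingers in x, with clear room either side of it and the tubes to the right.

```bash
python3 - <<'E'
from h import *
import pickle
c=pickle.load(open("w5.pkl","rb"))
f=lambda u,v,z:plane(c,130+u/3,130+v/3,z,True)
p=f(380,150,.098);print(p,"opening -y edge",f(235,258,.105),f(572,258,.105))
todo([p[0],p[1],.078],11.1)
E
```

```text
[ 0.5128374  -0.20816578  0.098     ] opening -y edge [ 0.47449735 -0.24949094  0.105     ] [ 0.57886267 -0.2293107   0.105     ]
t 16.5 pos [ 0.513  -0.205   0.2198] F [ 0.2  0.3 -0.8] w 0.044 ff 0.0
now-axes [-0.35 -0.04 14.18] goal-axes [-0.31 -0.07 14.18] turn [-0.14 -0.15 -0.03]
```

```bash
python3 -m inch '[{"claw":4.4,"offset":[-0.2,0,2],"angular":[0,0,0]},{"claw":4.4,"offset":[0,0,3.5],"angular":[0,0,0]},{"claw":4.4,"offset":[0,0,3],"angular":[0,0,0]},{"claw":4.4,"offset":[0,0,1.5],"angular":[0,0,0]},{"claw":4.4,"offset":[0,0,0],"angular":[0,0,0]},{"claw":4.4,"offset":[0,0,0],"angular":[0,0,0]}]' | sed -n '2,4p'
python3 -c "
from h import *
todo([.513,-.207,.078],11.1)"
```

```text
position: [0.5143, -0.2068, 0.1214]
tool_rot: [-0.001, 0.635, 0.773, -0.0]
contact_force: [0.1, -0.1, -0.8]
t 17.1 pos [ 0.5143 -0.2068  0.1214] F [ 0.1 -0.1 -0.8] w 0.0439 ff 0.0
now-axes [ 0.01 -0.13  4.34] goal-axes [ 0.01 -0.13  4.34] turn [-0.04 -0.04  0.07]
```

```bash
python3 -m inch '[{"claw":4.4,"offset":[0,-0.1,1.5],"angular":[0,0,0]},{"claw":4.4,"offset":[0,0,1.5],"angular":[0,0,0]},{"claw":4.4,"offset":[0,0,1],"angular":[0,0,0]},{"claw":4.4,"offset":[0,0,0.3],"angular":[0,0,0]},{"claw":4.4,"offset":[0,0,0],"angular":[0,0,0]}]' | sed -n '2,4p'
python3 -m inch '[{"claw":3,"offset":[0,0,0],"angular":[0,0,0]},{"claw":2,"offset":[0,0,0],"angular":[0,0,0]},{"claw":0.8,"offset":[0,0,0],"angular":[0,0,0]},{"claw":0.8,"offset":[0,0,0],"angular":[0,0,0]},{"claw":0.8,"offset":[0,0,0],"angular":[0,0,0]},{"claw":0.8,"offset":[0,0,0],"angular":[0,0,0]}]'
```

```text
position: [0.5137, -0.2083, 0.0787]
tool_rot: [0.0, 0.635, 0.772, -0.0]
contact_force: [0.0, -0.1, -0.5]
time: 18.2
position: [0.5136, -0.2087, 0.0792]
tool_rot: [0.0, 0.636, 0.772, -0.0]
contact_force: [-1.7, -0.7, 5.1]
gripper_width: 0.0113
finger_force: 58.5
```

```bash
python3 -m inch '[{"claw":0.8,"offset":[0.3,0,0],"angular":[0,0,0]},{"claw":0.8,"offset":[0.4,0,0],"angular":[0,0,0]},{"claw":0.8,"offset":[0.4,0,0],"angular":[0,0,0]},{"claw":0.8,"offset":[0.4,0,0],"angular":[0,0,0]},{"claw":0.8,"offset":[0.3,0,0],"angular":[0,0,0]},{"claw":0.8,"offset":[0,0,0],"angular":[0,0,0]}]' | sed -n '2p;4,6p'
python3 -m inch '[{"claw":0.8,"offset":[0.3,0,0],"angular":[0,0,0]},{"claw":0.8,"offset":[0.3,0,0],"angular":[0,0,0]},{"claw":0.8,"offset":[0.2,0,0],"angular":[0,0,0]},{"claw":0.8,"offset":[0,0,0],"angular":[0,0,0]}]' | sed -n '2p;4,6p'
```

```text
position: [0.5102, -0.1909, 0.0792]
contact_force: [-2.5, -1.0, 6.0]
gripper_width: 0.0116
finger_force: 58.6
position: [0.5087, -0.1832, 0.0792]
contact_force: [-1.3, -1.4, 7.0]
gripper_width: 0.0117
finger_force: 58.7
```

```bash
python3 -m inch '[{"claw":0.8,"offset":[0.2,0,0],"angular":[0,0,0]},{"claw":0.8,"offset":[0.2,0,0],"angular":[0,0,0]},{"claw":0.8,"offset":[0,0,0],"angular":[0,0,0]}]' | sed -n '2p;4,6p'
python3 -m inch '[{"claw":0.8,"offset":[0.1,0,0],"angular":[0,0,0]},{"claw":0.8,"offset":[0.1,0,0],"angular":[0,0,0]},{"claw":0.8,"offset":[0,0,0],"angular":[0,0,0]}]' | sed -n '2p;4,6p'
python3 -m inch '[{"claw":0.8,"offset":[0.1,0,0],"angular":[0,0,0]},{"claw":0.8,"offset":[0.1,0,0],"angular":[0,0,0]},{"claw":0.8,"offset":[0,0,0],"angular":[0,0,0]}]' | sed -n '2p;4,6p'
```

```text
position: [0.508, -0.1794, 0.0792]
contact_force: [-1.9, -1.2, 6.3]
gripper_width: 0.0115
finger_force: 58.7
position: [0.5076, -0.1775, 0.0792]
contact_force: [-2.2, -3.2, 5.7]
gripper_width: 0.0117
finger_force: 58.7
position: [0.5073, -0.1756, 0.0792]
contact_force: [-2.5, -1.4, 6.3]
gripper_width: 0.0117
finger_force: 58.7
```

```bash
python3 -m inch '[{"claw":0.8,"offset":[0.1,0,0],"angular":[0,0,0]},{"claw":0.8,"offset":[0,0,0],"angular":[0,0,0]}]' | sed -n '2p;4,4p'
python3 -m inch '[{"claw":0.8,"offset":[0.1,0,0],"angular":[0,0,0]},{"claw":0.8,"offset":[0,0,0],"angular":[0,0,0]}]' | sed -n '2p;4,4p'
python3 -m inch '[{"claw":0.8,"offset":[0.1,0,0],"angular":[0,0,0]},{"claw":0.8,"offset":[0,0,0],"angular":[0,0,0]}]' | sed -n '2p;4,4p'
```

```text
position: [0.5071, -0.1746, 0.0792]
contact_force: [-1.6, -3.4, 6.8]
position: [0.507, -0.1743, 0.0792]
contact_force: [-1.7, -4.8, 5.4]
position: [0.5071, -0.1743, 0.0792]
contact_force: [-2.3, -9.0, 3.9]
```

```bash
python3 -m inch '[{"claw":0.8,"offset":[0.1,0,0],"angular":[0,0,0]},{"claw":0.8,"offset":[0,0,0],"angular":[0,0,0]},{"claw":0.8,"offset":[0,0,0],"angular":[0,0,0]}]' | sed -n '2p;4,4p'
python3 -m inch '[{"claw":0.8,"offset":[-0.12,0,0],"angular":[0,0,0]},{"claw":4.2,"offset":[0,0,0],"angular":[0,0,0]},{"claw":4.2,"offset":[0,0,0],"angular":[0,0,0]},{"claw":4.2,"offset":[0,0,0],"angular":[0,0,0]},{"claw":4.2,"offset":[0,0,-0.5],"angular":[0,0,0]},{"claw":4.2,"offset":[0,0,-2],"angular":[0,0,0]},{"claw":4.2,"offset":[0,0,-4],"angular":[0,0,0]},{"claw":4.2,"offset":[0,0,-4],"angular":[0,0,0]},{"claw":4.2,"offset":[-3,0,-3],"angular":[0,0,0]},{"claw":4.2,"offset":[-4,0,0],"angular":[0,0,0]}]'
python3 -m inch '[{"claw":4.2,"offset":[0,0,0],"angular":[0,0,0]},{"claw":4.2,"offset":[0,0,0],"angular":[0,0,0]}]' | sed -n '1,4p'
python3 - <<'E'
from h import *
a=shot("wrist")["color"][80:330,110:400,::-1];b=shot("scene")["color"][125:250,150:400,::-1]
im=np.zeros((545,600,3),np.uint8);im[:300,:348]=cv2.resize(a,(348,300));im[300:545,:490]=cv2.resize(b,(490,245),interpolation=2)
cv2.imwrite("pics/f.png",im)
E
```

```text
position: [0.5071, -0.1742, 0.0793]
contact_force: [-3.8, -12.6, 1.7]
time: 22.0
position: [0.5225, -0.2413, 0.2189]
tool_rot: [0.004, 0.634, 0.773, 0.001]
contact_force: [1.0, -0.9, -0.4]
gripper_width: 0.042
finger_force: 0.0
time: 22.2
position: [0.5196, -0.2411, 0.2134]
tool_rot: [-0.0, 0.636, 0.772, 0.0]
contact_force: [-1.1, 0.1, -0.4]
```

View pics/f.png

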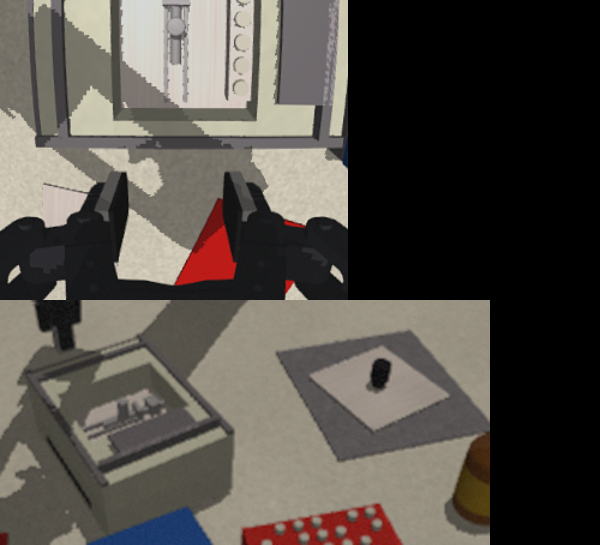

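The bolt handle now stands close against the saddle at (176,28), fully home. The lid is flat on the middle of the pad, and the gripper is clear of everything.

```bash
python3 -c "
from plant import bot
print(bot.close_job())"
```

```text
the job is handed in; nothing more can be done
None
```

I handed the job in at about 22 s: the lid lies knob up and flat on the middle of the pad, the bolt is slid home to its felt stop, and the robot is clear; the final verdict was not shown to me.

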